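# Lay out the pigment jars in reverse order

## Robot

A 6-joint arm with a two-finger parallel gripper is mounted at the origin on the work surface. World frame = base frame: x ahead of the robot, y to its left, z up, the work surface at z = 0. Lengths are in mm, angles in rad, forces in N, time in s.
With the tool pointing down it reaches from about 350 to 775 mm from the base axis. Payload 7.3 kg.
Tool frame: the origin (TCP) lies on the centre line of the jaws, within the pads' length; the fingertips stand 17 mm ahead of it and the grasp point (between the pads) lies 2 mm behind it; z points along the fingers, y is the line along which they close (so a half turn about z gives the same grasp; the last joint's range is limited). The gripper opens to 92 mm and grips with 3 to 60 N. Pads are 19 mm wide; open, the fingers measure 130 mm over their backs; the gripper's body (75 mm by 190 mm) begins 47 mm behind the grasp point.
Start: joints at [-1.424, 0.342, 1.524, -0, 1.275, -0.146], TCP at [151.555, -502.667, 243.741] pointing down, gripper open.
Joint ranges: [-2.53, 2.53], [-0.77, 2.02], [0.04, 2.7], [-1, 4.14], [0.28, 2.66], [-3.11, 3.11]. Speed limits (rad/s): [2.57, 2.57, 3.14, 3.14, 3.14, 3.14].

## Interface

Orientations are given as [roll, pitch, yaw] about the fixed x, y, z axes, in that order (R = Rz(yaw) Ry(pitch) Rx(roll)).
In Python, from plant import bot gives the robot as it stands. The module is installed in compiled form; this text tells all that it offers.
- The arm moves only by the shell command python3 -m pendant 'ROWS'. ROWS is JSON, a list of rows, each a list of 3 entries, a list of its own where there are three numbers: the shift along the world's x, y, z as a fraction of full scale, then the turn, a rotation vector about the world's x, y, z as a fraction of full scale, then the opening, from -1 (shut) to 1 (fully open), so that 0 is half open. In form: [[[tx, ty, tz], [rx, ry, rz], claw], ...]. A call has exactly 10 rows; each row shifts and turns the commanded pose from where the row before left it; what a row does not reach is not made up. Full scale, the value 1, is 30 mm for a shift and 0.12 rad for a turn. A row lasts 1/12 s, in which the tool goes at most 41.7 mm and 7.16 degrees, less where a joint would pass 70% of its speed; a pose out of reach is approached as far as the arm can. A call with a number of a shift or a turn outside -1 to 1 is refused whole. A call with a gripper value outside its range is refused whole. The fingers move at their own pace and stop on an object; the grip force is fixed at half the most. Time passes only in rows, so rows that do not move let the fingers close, or fill a call up. It gives the time, the measured TCP pose, the force, the opening and the grip force at its end, in the units of the state.
- bot.get_obs(): the state, without advancing time (a new reading comes with each control period).
- bot.capture(name): name is "scene" or "side" or "wrist"; returns the picture (420x560x3 uint8, blue, green, red); there is no depth.
- bot.camera_params(name): a dict with "fovy" (degrees; the focal length in pixels is half the picture's height over the tangent of half this angle, whatever the lens; pixels are square), "cx", "cy" (the principal point, pixels), "distortion" ([k1, k2, p1, p2, k3] as OpenCV has them; the pictures are not rectified), "camera_from_world" (4x4, takes a point from world to camera coordinates). Camera axes: x right, y down, z forward; pixel columns grow to the right and rows downward; lengths in mm; the calibration is good to about 2 mm. A picture is of the moment at which its call begins: read the wrist's pose just before it. camera_params takes no time and is no camera call; for the wrist camera it gives the pose at the moment of the call.
- bot.close_job(): hands the job in; it is judged then, once.
The state is a dict: "time": time; "joint_positions": joint angles; "dq": joint speeds; "tau": joint torques, N m; "tool_pos": TCP position; "tcp_rot": TCP orientation; "contact_force": force on the tool from outside, world axes, zero at the start; "moment": the same for the moment, N m; "grip_width": finger opening in mm; "finger_force": force on a finger pad.
Only numpy, scipy, OpenCV 4.12 (cv2) and the standard library are available. Lean on these libraries where they do the work, as an engineer would, in place of code of your own. Each camera call takes 0.05 s, during which the arm holds its last target. There are 200 camera calls.

## Task

Move the four pigment jars from the white chart rack to the empty wooden work rack so that their order is reversed: the jar that starts nearest the blue end of the chart rack goes into the place farthest from the blue end of the work rack, and so on, one jar standing upright in each place. The colour chips on the chart rack show which jar stood where. Do not tip any jar over, and leave the round black compact where it is.

Things in the scene. Friction and masses are not known exactly. Their poses are not given: they have to be found in the camera images.
- chart_rack: White rack, fixed, any yaw. Origin: centre of its row's underside; y along the row, +y to the blue end block (y 138 to 154 mm), z up. Four places centred at x 0, y 102, 34, -34, -102 mm: compartments 60 (x) by 64 mm inside, floor at z 4 mm, walls 4 mm thick up to z 14 mm. A ledge 8 mm high at x -34 to -68 mm carries a colour chip beside each place
- work_rack: Light brown wooden rack, fixed, any yaw, empty at the start. Origin: centre of its underside; y along the row, +y to the blue end block (y 138 to 154 mm), z up. Four places centred at x 0, y 102, 34, -34, -102 mm: compartments 60 (x) by 64 mm inside, floor at z 4 mm, walls 4 mm thick up to z 14 mm. No ledge
- jar_espresso: Pigment jar with a white body and a cap in very dark brown (almost black): an upright cylinder 40 mm in diameter and 56 mm tall, 56 to 112 g, loose; the sides are straight, so it can be gripped anywhere. Origin: centre of its underside, z up. It starts standing on the floor of one place of the chart rack, within about 5 mm of that place's centre.
- jar_brick: Pigment jar with a white body and a cap in brick red: an upright cylinder 40 mm in diameter and 56 mm tall, 56 to 112 g, loose; the sides are straight, so it can be gripped anywhere. Origin: centre of its underside, z up. It starts standing on the floor of one place of the chart rack, within about 5 mm of that place's centre.
- jar_sand: Pigment jar with a white body and a cap in sandy yellow: an upright cylinder 40 mm in diameter and 56 mm tall, 56 to 112 g, loose; the sides are straight, so it can be gripped anywhere. Origin: centre of its underside, z up. It starts standing on the floor of one place of the chart rack, within about 5 mm of that place's centre.
- jar_olive: Pigment jar with a white body and a cap in mid olive green: an upright cylinder 40 mm in diameter and 56 mm tall, 56 to 112 g, loose; the sides are straight, so it can be gripped anywhere. Origin: centre of its underside, z up. It starts standing on the floor of one place of the chart rack, within about 5 mm of that place's centre.
- chip_espresso: Fixed flat very dark brown (almost black) colour chip, 26 x 44 x 3 mm, on the ledge of the chart rack, beside the place where the jar of the same colour starts. Origin: centre of its underside, 8 mm above the rack's underside; its axes are parallel to the rack's, and its place's centre lies 51 mm away along +x.
- chip_brick: Fixed flat brick red colour chip, 26 x 44 x 3 mm, on the ledge of the chart rack, beside the place where the jar of the same colour starts. Origin: centre of its underside, 8 mm above the rack's underside; its axes are parallel to the rack's, and its place's centre lies 51 mm away along +x.
- chip_sand: Fixed flat sandy yellow colour chip, 26 x 44 x 3 mm, on the ledge of the chart rack, beside the place where the jar of the same colour starts. Origin: centre of its underside, 8 mm above the rack's underside; its axes are parallel to the rack's, and its place's centre lies 51 mm away along +x.
- chip_olive: Fixed flat mid olive green colour chip, 26 x 44 x 3 mm, on the ledge of the chart rack, beside the place where the jar of the same colour starts. Origin: centre of its underside, 8 mm above the rack's underside; its axes are parallel to the rack's, and its place's centre lies 51 mm away along +x.
- compact: Not part of the work: flat black round compact with a silver disc on top, 64 mm in diameter, 18 mm tall. Origin: centre of its underside.
Mind the look-alikes: they are no part of the job. What is shaped like the jar_brick but purple is not meant.

How it is judged:
By the outcome, as a careful person would: the job done as asked, in the order asked, and still so for the second after the job is handed in, with the robot touching nothing.
It also fails if it takes over 102 s, if anything falls off the work surface, if the arm or the gripper's body presses on something with over 40 N, if the wrist force passes 120 N, or if a joint passes its speed limit or range.

## Working session

There is one attempt and no reset: what is moved stays moved. The work goes in short steps, Python scripts to look and compute and a shell command to move; the robot and the scene stay as the last step left them, time stands still between calls to the robot, and variables do not carry over. Pictures are saved under pics/ and viewed, at most 14 in all, crops included, and the job is handed in when it is done.

```bash
mkdir -p pics; python3 - <<'E'
from plant import bot
import cv2
for n in("scene","side"):
    im=bot.capture(n); cv2.imwrite(f"pics/{n}0.png",im)
    p=bot.camera_params(n); print(n,p)
o=bot.get_obs(); print(o["time"],o["tool_pos"],o["tcp_rot"],o["grip_width"])
E
```

```text
scene {'fovy': 49.567493793632885, 'cx': 285.61561406364063, 'cy': 204.3843629139204, 'distortion': array([-0.06669326,  0.        ,  0.        ,  0.        ,  0.        ]), 'camera_from_world': array([[-3.07149038e-01,  9.51542844e-01, -1.50227588e-02,
         2.01549353e+02],
       [ 7.58128105e-01,  2.35113727e-01, -6.08246094e-01,
        -4.04900985e+02],
       [-5.75240162e-01, -1.98211379e-01, -7.93606329e-01,
         1.30542089e+03],
       [ 0.00000000e+00,  0.00000000e+00,  0.00000000e+00,
         1.00000000e+00]])}
side {'fovy': 56.04056222402435, 'cx': 277.9143929485202, 'cy': 200.83297761742332, 'distortion': array([-0.09293144,  0.        ,  0.        ,  0.        ,  0.        ]), 'camera_from_world': array([[-9.36418689e-01, -3.50880625e-01,  1.68122608e-03,
         5.27026766e+02],
       [-2.47793260e-01,  6.57894946e-01, -7.11177011e-01,
         1.83879942e+02],
       [ 2.48432164e-01, -6.66376040e-01, -7.03010976e-01,
         6.51119203e+02],
       [ 0.00000000e+00,  0.00000000e+00,  0.00000000e+00,
         1.00000000e+00]])}
0.1 [ 151.50284018 -502.31138982  243.11357211] [-3.14020897e+00 -2.26495285e-04  2.92793793e-01] 92.31232674025813
```

View pics/scene0.png

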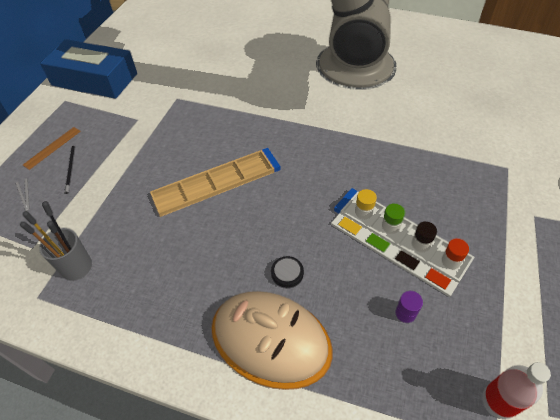

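View pics/side0.png

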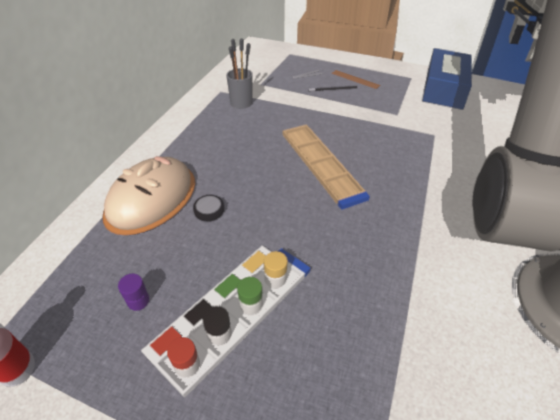

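The chart rack runs from its blue end sand (scene 367,199), olive (394,214), espresso (426,232), brick (457,250). The purple jar at (409,307) is the look-alike and not meant; the brick jar is the red-capped one at (457,250), beside the red chip. The work rack goes from (150,200) to its blue end at (272,158). I'll enlarge both.

```bash
python3 - <<'E'
import cv2,numpy as np
s=cv2.imread("pics/scene0.png"); d=cv2.imread("pics/side0.png")
R=lambda im,x,y,w,h,k:cv2.resize(im[y:y+h,x:x+w],None,fx=k,fy=k,interpolation=cv2.INTER_CUBIC)
cv2.imwrite("pics/c1.png",np.vstack([R(s,140,140,160,80,5)[:300*2],]))
cv2.imwrite("pics/c2.png",R(s,325,180,160,120,5))
cv2.imwrite("pics/c3.png",R(d,135,235,190,165,3.6))
cv2.imwrite("pics/c4.png",R(d,270,110,115,110,5))
E
```

```text
(no output)
```

View pics/c1.png

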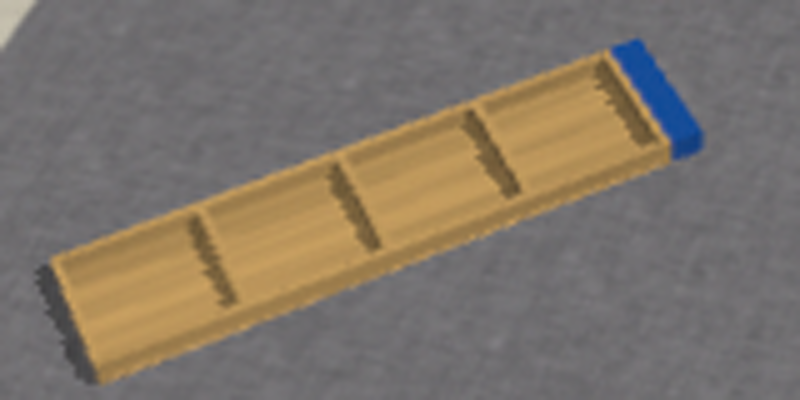

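View pics/c2.png

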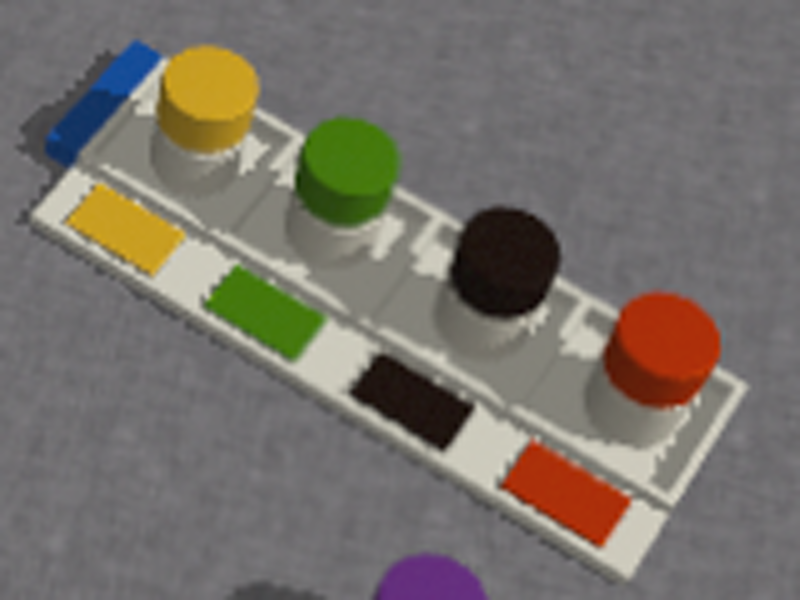

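View pics/c4.png

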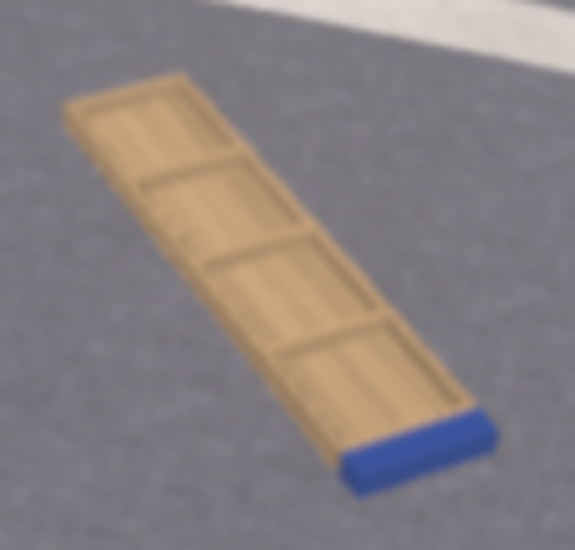

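View pics/c3.png

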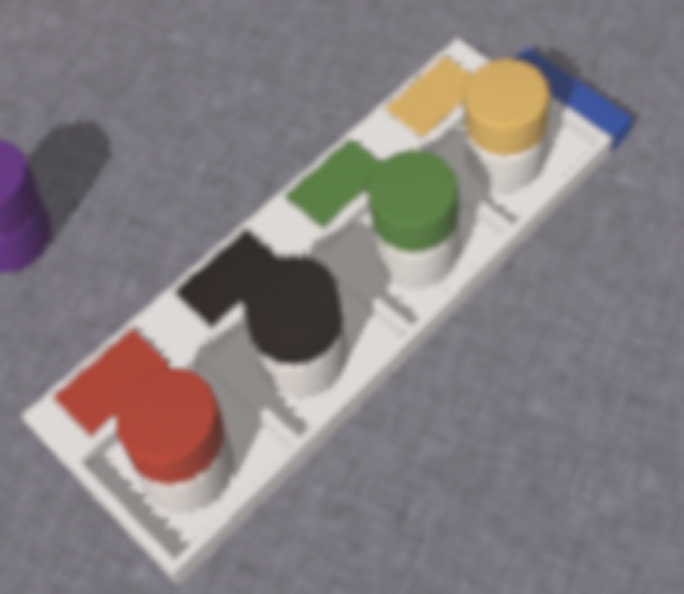

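```bash
cat > h.py <<'E'
import numpy as np,cv2
from plant import bot
def cam(n):
    p=bot.camera_params(n); f=210/np.tan(np.radians(p["fovy"]/2)); M=p["camera_from_world"]
    return (np.array([[f,0,p["cx"]],[0,f,p["cy"]],[0,0,1]]),p["distortion"],cv2.Rodrigues(M[:3,:3])[0],M[:3,3])
def proj(c,P): return cv2.projectPoints(np.float64(P).reshape(-1,1,3),c[2],c[3],c[0],c[1])[0][:,0]
def onz(c,uv,z):
    q=cv2.undistortPoints(np.float64(uv).reshape(-1,1,2),c[0],c[1])[:,0]
    R=cv2.Rodrigues(c[2])[0]; o=-R.T@c[3]; d=np.c_[q,np.ones(len(q))]@R
    return o+d*((z-o[2])/d[:,2])[:,None]
def W(x,y,t,P):
    c,s=np.cos(t),np.sin(t); P=np.float64(P); return np.c_[x+c*P[:,0]-s*P[:,1],y+s*P[:,0]+c*P[:,1],P[:,2]]
E
python3 - <<'E'
from h import *
from scipy.optimize import least_squares
np.set_printoptions(precision=1,suppress=True)
S,D=cam("scene"),cam("side")
u=lambda a,k,x,y:(np.float64(a)+.5)/k-.5+[x,y]
Y=[102,34,-34,-102]
ws=u([[50,260],[98,364],[670,148],[610,50]],5,140,140); wd=u([[183,75],[65,105],[340,460],[478,408]],5,270,110)
wp=[[-34,-138,14],[34,-138,14],[34,138,14],[-34,138,14]]
cs=u([[125,229],[265,312],[413,401],[566,493],[745,385],[672,505]],5,325,180)
cp=[[-51,y,11] for y in Y]+[[34,-138,14],[-34,-138,14]]
cd=u([[437.5,96],[338,183],[229.5,278],[113.5,381.5]],3.6,135,235)
def fit(ps,us,pd,ud,g):
    f=lambda v:np.r_[(proj(S,W(*v,ps))-us).ravel(),(proj(D,W(*v,pd))-ud).ravel()]
    r=least_squares(f,g); print("fit",r.x[:2],round(r.x[2],4),"res",r.fun); return r.x
w=fit(wp,ws,wp,wd,[500,250,-1.]) if 0 else None
for g in(-.3,.3,):
  w=fit(wp,ws,wp,wd,[450,200,g])
c=fit(cp,cs,cp[:4],cd,[450,-100,2.5])
print("W",W(*w,[[0,y,4] for y in Y]));print("C",W(*c,[[0,y,4] for y in Y]))
js=onz(S,u([[209,83],[349,155],[507,246],[664,333]],5,325,180),60)
jd=onz(D,u([[506,88],[414,182],[294,289],[168,404]],3.6,135,235),60)
print(js,jd)
E
```

```text
fit [ 537.  -211.6] 0.7786 res [ 0.1 -0.5 -0.6  0.5  0.5 -0.7  0.1  0.1  0.   0.1 -0.3  0.1 -0.  -0.8
 -0.   0.5]
fit [ 537.  -211.6] 0.7786 res [ 0.1 -0.5 -0.6  0.5  0.5 -0.7  0.1  0.1  0.   0.1 -0.3  0.1 -0.  -0.8
 -0.   0.5]
fit [552.5 224.5] 2.7842 res [-0.  -0.7 -0.2 -0.5 -0.5 -0.7 -0.3 -0.6  0.1 -0.1 -0.2  0.1 -0.8  0.2
 -0.3  0.1 -0.1  0.1 -0.7  0.3]
W [[ 465.4 -139.     4. ]
 [ 513.2 -187.4    4. ]
 [ 560.9 -235.8    4. ]
 [ 608.7 -284.2    4. ]]
C [[516.8 129.    4. ]
 [540.6 192.7   4. ]
 [564.4 256.4   4. ]
 [588.2 320.1   4. ]]
[[519.3 131.3  60. ]
 [538.9 192.6  60. ]
 [564.7 259.3  60. ]
 [587.2 322.1  60. ]] [[519.8 127.9  60. ]
 [539.2 189.7  60. ]
 [564.8 255.2  60. ]
 [588.4 318.3  60. ]]
```

```bash
python3 -m pendant '[[[0.9,0.8,0],[0,0,0.3],1],[[0.9,0.8,0],[0,0,0.3],1],[[0.9,0.8,0],[0,0,0.3],1],[[0.9,0.8,0],[0,0,0.3],1],[[0.9,0.8,0],[0,0,0.3],1],[[0.9,0.8,0],[0,0,0.3],1],[[0.9,0.8,0],[0,0,0.3],1],[[0.9,0.8,0],[0,0,0.3],1],[[0.9,0.8,0],[0,0,0.3],1],[[0.9,0.8,0],[0,0,0.3],1]]'
python3 -m pendant '[[[0.3,1,-0.2],[0,0,0.3],1],[[0.3,1,-0.2],[0,0,0.3],1],[[0.3,1,-0.2],[0,0,0.3],1],[[0.3,1,-0.2],[0,0,0.3],1],[[0.3,1,-0.2],[0,0,0.3],1],[[0.3,1,-0.2],[0,0,0.3],1],[[0.3,1,-0.2],[0,0,0.3],1],[[0.3,1,-0.2],[0,0,0.3],1],[[0.3,1,-0.2],[0,0,0.3],1],[[0.3,1,-0.2],[0,0,0.3],1]]'
```

```text
time: 0.93
tool_pos: [422.5, -261.1, 243.5]
tcp_rot: [-3.141, 0.0, 0.655]
contact_force: [1.0, -0.7, 0.5]
grip_width: 91.6
finger_force: 0.0
time: 1.77
tool_pos: [511.5, 38.9, 183.2]
tcp_rot: [-3.141, 0.0, 1.015]
contact_force: [0.3, 0.4, 0.4]
grip_width: 91.9
finger_force: 0.0
```

```bash
python3 -m pendant '[[[0.05,0.6,-0.22],[0,0,0.33],1],[[0.05,0.6,-0.22],[0,0,0.33],1],[[0.05,0.6,-0.22],[0,0,0.33],1],[[0.05,0.6,-0.22],[0,0,0.33],1],[[0.05,0.6,-0.22],[0,0,0.33],1],[[0,0,0],[0,0,0],1],[[0,0,0],[0,0,0],1],[[0,0,0],[0,0,0],1],[[0,0,0],[0,0,0],1],[[0,0,0],[0,0,0],1]]'
python3 - <<'E'
from h import *
c=cam("wrist"); im=bot.capture("wrist"); cv2.imwrite("pics/w1.png",im)
print(proj(c,[[519.5,129.6,60],[539,191.2,60],[564.7,257.3,60],[587.8,320.2,60]]))
hsv=cv2.cvtColor(im,cv2.COLOR_BGR2HSV)
print(-cv2.Rodrigues(c[2])[0].T@c[3])
E
```

```text
time: 2.6
tool_pos: [519.2, 126.5, 151.1]
tcp_rot: [3.141, -0.0, 1.209]
contact_force: [-0.4, -0.1, -0.0]
grip_width: 91.6
finger_force: 0.0
[[274.54676019 213.78989623]
 [269.82783553 132.65684783]
 [270.33799533  29.66107414]
 [269.05520399 -79.12378673]]
[545.19041263 197.85115116 292.1312912 ]
```

View pics/w1.png

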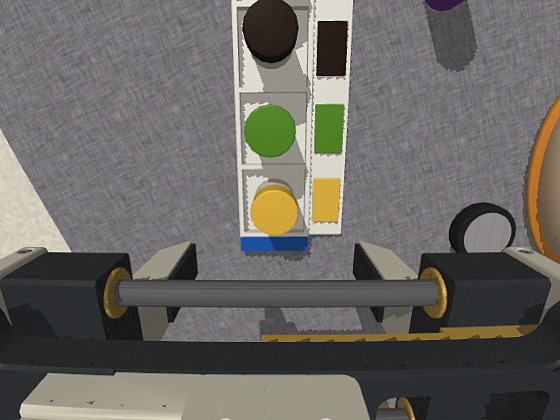

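The wrist view shows sand at (274,211), olive (270,131) and espresso (270,27), which agrees with the predictions to about 2 px. Descending on sand.

```bash
python3 -m pendant '[[[0.02,0.14,-0.6],[0,0,0.03],1],[[0,0,-0.9],[0,0,0],1],[[0,0,-0.9],[0,0,0],1],[[0,0,-0.8],[0,0,0],1],[[0,0,-0.44],[0,0,0],1],[[0,0,0],[0,0,0],1],[[0,0,0],[0,0,0],-1],[[0,0,0],[0,0,0],-1],[[0,0,0],[0,0,0],-1],[[0,0,0],[0,0,0],-1]]'
```

```text
time: 3.48
tool_pos: [520.4, 131.5, 42.8]
tcp_rot: [3.139, -0.001, 1.214]
contact_force: [0.0, -1.0, 0.2]
grip_width: 69.7
finger_force: 0.0
```

```bash
python3 -m pendant '[[[0,0,0],[0,0,0],-1],[[0,0,0],[0,0,0],-1],[[0,0,0],[0,0,0],-1],[[0,0,0],[0,0,0],-1],[[0,0,0],[0,0,0],-1],[[0,0,0],[0,0,0],-1],[[0,0,0],[0,0,0],-1],[[0,0,0],[0,0,0],-1],[[0,0,0.2],[0,0,0],-1],[[0,0,0.4],[0,0,0],-1]]'
```

```text
time: 4.32
tool_pos: [518.4, 131.4, 58.6]
tcp_rot: [-3.138, 0.002, 1.214]
contact_force: [-1.3, 0.1, -1.3]
grip_width: 39.6
finger_force: 30.0
```

```bash
python3 -m pendant '[[[0,0,0.8],[0,0,0],-1],[[0,0,0.9],[0,0,0],-1],[[0,0,0.9],[0,0,0],-1],[[0.1,-0.5,0],[0,0,0.6],-1],[[0.2,-1,0],[0,0,0.7],-1],[[0.2,-1,0],[0,0,0.7],-1],[[0.2,-1,0],[0,0,0.7],-1],[[0.2,-1,0],[0,0,0.7],-1],[[0.2,-1,0],[0,0,0.7],-1],[[0.2,-1,0],[0,0,0.7],-1]]'
python3 -m pendant '[[[0.2,-1,0],[0,0,0.7],-1],[[0.2,-1,0],[0,0,0.7],-1],[[0.2,-1,0],[0,0,0.7],-1],[[0.2,-1,0],[0,0,0.7],-1],[[0.2,-1,0],[0,0,0.7],-1],[[0.2,-1,0],[0,0,0.7],-1],[[0.2,-0.8,0],[0,0,0.3],-1],[[0.1,-0.4,0],[0,0,0.1],-1],[[0,0,0],[0,0,0],-1],[[0,0,0],[0,0,0],-1]]'
```

```text
time: 5.15
tool_pos: [558.5, -64.8, 137.7]
tcp_rot: [-3.141, -0.0, 1.795]
contact_force: [-0.1, 0.2, -0.6]
grip_width: 39.4
finger_force: 30.0
time: 5.98
tool_pos: [603.2, -279.6, 137.1]
tcp_rot: [3.142, -0.001, 2.341]
contact_force: [-0.8, -0.2, -1.7]
grip_width: 39.2
finger_force: 30.0
```

```bash
python3 -m pendant '[[[0.18,-0.15,-0.4],[0,0,0.06],-1],[[0,0,-0.8],[0,0,0],-1],[[0,0,-0.8],[0,0,0],-1],[[0,0,-0.6],[0,0,0],-1],[[0,0,-0.3],[0,0,0],-1],[[0,0,-0.15],[0,0,0],-1],[[0,0,0],[0,0,0],-1],[[0,0,0],[0,0,0],-1],[[0,0,0],[0,0,0],-1],[[0,0,0],[0,0,0],-1]]'; python3 - <<'E'
from h import *
im=bot.capture("scene"); cv2.imwrite("pics/s2.png",cv2.resize(im[120:240,130:300],None,fx=4,fy=4,interpolation=cv2.INTER_CUBIC))
print(bot.get_obs()["contact_force"])
E
```

```text
time: 6.82
tool_pos: [609.8, -284.3, 47.5]
tcp_rot: [3.141, 0.002, 2.35]
contact_force: [0.4, 0.3, -0.9]
grip_width: 39.6
finger_force: 30.0
[-0.03599983 -0.3502657  -0.71559249]
```

View pics/s2.png

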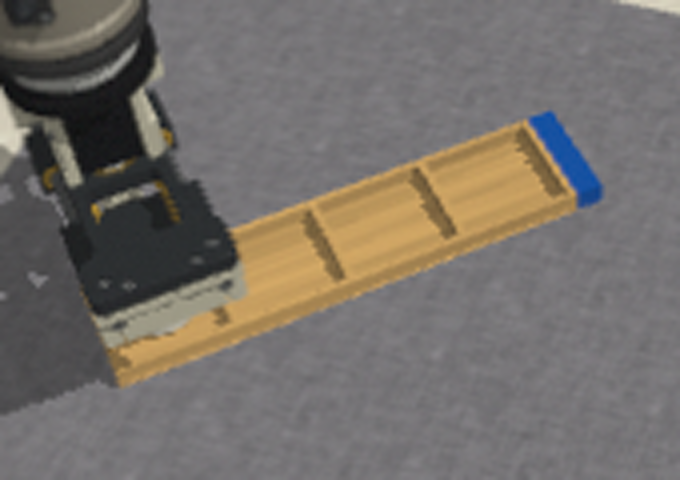

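The jar is held over the far compartment (crop about 170,320), so I'll set it down and release.

```bash
python3 -m pendant '[[[0,0,-0.08],[0,0,0],-1],[[0,0,-0.05],[0,0,0],-1],[[0,0,0],[0,0,0],-1],[[0,0,0],[0,0,0],0.6],[[0,0,0],[0,0,0],0.6],[[0,0,0],[0,0,0],0.6],[[0,0,0],[0,0,0],0.6],[[0,0,0],[0,0,0],0.6],[[0,0,0],[0,0,0],0.6],[[0,0,0.2],[0,0,0],0.6]]'
```

```text
time: 7.7
tool_pos: [608.4, -283.6, 47.1]
tcp_rot: [-3.141, -0.002, 2.35]
contact_force: [-0.9, -0.0, -0.5]
grip_width: 72.9
finger_force: 0.0
```

```bash
python3 -m pendant '[[[0,0,0.8],[0,0,0],0.6],[[0,0,0.9],[0,0,0],0.6],[[0,0,0.9],[0,0,0],1],[[-0.14,0.5,0],[0,0,-0.6],1],[[-0.14,1,0],[0,0,-0.6],1],[[-0.14,1,0],[0,0,-0.6],1],[[-0.14,1,0],[0,0,-0.6],1],[[-0.14,1,0],[0,0,-0.6],1],[[-0.14,1,0],[0,0,-0.6],1],[[-0.14,1,0],[0,0,-0.6],1]]'
python3 -m pendant '[[[-0.14,1,0],[0,0,-0.58],1],[[-0.14,1,0],[0,0,-0.58],1],[[-0.14,1,0],[0,0,-0.58],1],[[-0.14,1,0],[0,0,-0.58],1],[[-0.14,1,0],[0,0,-0.58],1],[[-0.14,1,0],[0,0,-0.58],1],[[-0.14,1,0],[0,0,-0.58],1],[[-0.14,1,0],[0,0,-0.58],1],[[-0.14,0.9,0],[0,0,-0.58],1],[[0,0.4,0],[0,0,0],1]]'
python3 - <<'E'
from h import *
im=bot.capture("scene"); cv2.imwrite("pics/s3.png",cv2.resize(im[120:240,130:300],None,fx=4,fy=4,interpolation=cv2.INTER_CUBIC))
E
```

```text
time: 8.53
tool_pos: [579.4, -87.7, 126.8]
tcp_rot: [3.141, 0.0, 1.842]
contact_force: [0.7, -0.1, 0.7]
grip_width: 91.9
finger_force: 0.0
time: 9.37
tool_pos: [541.0, 193.2, 126.8]
tcp_rot: [3.142, -0.001, 1.219]
contact_force: [-0.8, -0.6, 0.6]
grip_width: 92.4
finger_force: 0.0
```

View pics/s3.png

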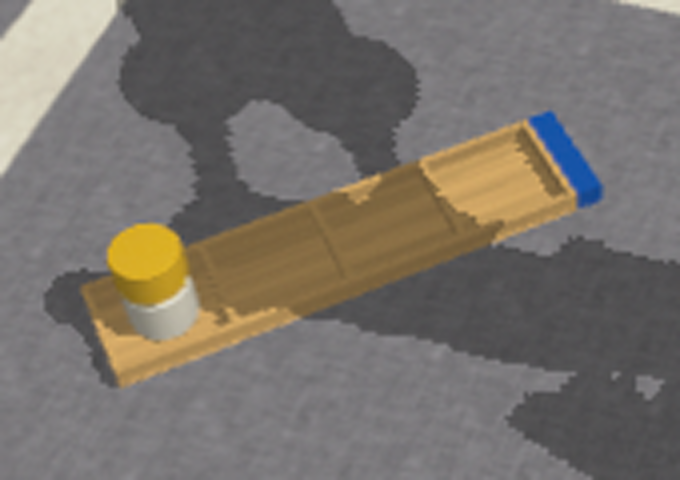

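Sand stands upright in the far place (crop 150,280). On to olive.

```bash
python3 -m pendant '[[[-0.04,-0.02,-0.6],[0,0,-0.04],1],[[0,0,-0.9],[0,0,0],1],[[0,0,-0.8],[0,0,0],1],[[0,0,-0.5],[0,0,0],1],[[0,0,0],[0,0,0],-1],[[0,0,0],[0,0,0],-1],[[0,0,0],[0,0,0],-1],[[0,0,0],[0,0,0],-1],[[0,0,0],[0,0,0],-1],[[0,0,0],[0,0,0],-1]]'
python3 -m pendant '[[[0,0,0],[0,0,0],-1],[[0,0,0],[0,0,0],-1],[[0,0,0],[0,0,0],-1],[[0,0,0],[0,0,0],-1],[[0,0,0],[0,0,0],-1],[[0,0,0],[0,0,0],-1],[[0,0,0],[0,0,0],-1],[[0,0,0],[0,0,0],-1],[[0,0,0],[0,0,0],-1],[[0,0,0],[0,0,0],-1]]'
```

```text
time: 10.25
tool_pos: [541.2, 189.5, 43.2]
tcp_rot: [3.14, -0.001, 1.215]
contact_force: [0.3, 0.1, -0.0]
grip_width: 56.3
finger_force: 0.0
time: 11.08
tool_pos: [540.6, 189.5, 42.4]
tcp_rot: [3.142, -0.0, 1.214]
contact_force: [-2.6, 0.4, 5.6]
grip_width: 39.7
finger_force: 30.0
```

```bash
python3 -m pendant '[[[0,0,0.3],[0,0,0],-1],[[0,0,0.9],[0,0,0],-1],[[0,0,0.9],[0,0,0],-1],[[0,0,0.9],[0,0,0],-1],[[0.05,-0.5,0],[0,0,0.65],-1],[[0.05,-1,0],[0,0,0.65],-1],[[0.05,-1,0],[0,0,0.65],-1],[[0.05,-1,0],[0,0,0.65],-1],[[0.05,-1,0],[0,0,0.65],-1],[[0.05,-1,0],[0,0,0.65],-1]]'
python3 -m pendant '[[[0.05,-1,0],[0,0,0.62],-1],[[0.05,-1,0],[0,0,0.62],-1],[[0.05,-1,0],[0,0,0.62],-1],[[0.05,-1,0],[0,0,0.62],-1],[[0.05,-1,0],[0,0,0.62],-1],[[0.05,-1,0],[0,0,0.62],-1],[[0.05,-1,0],[0,0,0.62],-1],[[0.05,-1,0],[0,0,0.62],-1],[[0,-0.6,0],[0,0,0.6],-1],[[0,0,0],[0,0,0],-1]]'
```

```text
time: 11.92
tool_pos: [549.6, 23.0, 132.4]
tcp_rot: [3.141, 0.0, 1.687]
contact_force: [0.7, 0.1, -1.1]
grip_width: 39.4
finger_force: 30.0
time: 12.75
tool_pos: [561.5, -237.8, 132.1]
tcp_rot: [-3.141, 0.002, 2.349]
contact_force: [0.6, 1.0, -0.8]
grip_width: 39.5
finger_force: 30.0
```

```bash
python3 -m pendant '[[[0.02,0.02,-0.4],[0,0,0],-1],[[0,0,-0.8],[0,0,0],-1],[[0,0,-0.8],[0,0,0],-1],[[0,0,-0.6],[0,0,0],-1],[[0,0,-0.25],[0,0,0],-1],[[0,0,-0.1],[0,0,0],-1],[[0,0,0],[0,0,0],-1],[[0,0,0],[0,0,0],-1],[[0,0,0],[0,0,0],-1],[[0,0,0],[0,0,0],-1]]'
```

```text
time: 13.58
tool_pos: [562.9, -233.3, 44.7]
tcp_rot: [3.141, 0.002, 2.349]
contact_force: [-0.9, 0.0, -0.9]
grip_width: 39.7
finger_force: 30.0
```

```bash
python3 -m pendant '[[[0,0,-0.05],[0,0,0],-1],[[0,0,0],[0,0,0],0.6],[[0,0,0],[0,0,0],0.6],[[0,0,0],[0,0,0],0.6],[[0,0,0],[0,0,0],0.6],[[0,0,0],[0,0,0],0.6],[[0,0,0],[0,0,0],0.6],[[0,0,0.2],[0,0,0],0.6],[[0,0,0.8],[0,0,0],0.6],[[0,0,0.9],[0,0,0],0.6]]'
```

```text
time: 14.42
tool_pos: [561.2, -232.4, 98.5]
tcp_rot: [-3.141, -0.004, 2.35]
contact_force: [0.6, -0.1, -0.2]
grip_width: 73.7
finger_force: 0.0
```

```bash
python3 -m pendant '[[[0,0,1],[0,0,0],1],[[0,0.5,0],[0,0,-0.55],1],[[0,1,0],[0,0,-0.55],1],[[0,1,0],[0,0,-0.55],1],[[0,1,0],[0,0,-0.55],1],[[0,1,0],[0,0,-0.55],1],[[0,1,0],[0,0,-0.55],1],[[0,1,0],[0,0,-0.55],1],[[0,1,0],[0,0,-0.55],1],[[0,1,0],[0,0,-0.55],1]]'
python3 -m pendant '[[[0,1,0],[0,0,-0.56],1],[[0,1,0],[0,0,-0.56],1],[[0,1,0],[0,0,-0.56],1],[[0,1,0],[0,0,-0.56],1],[[0.05,1,0],[0,0,-0.56],1],[[0.05,1,0],[0,0,-0.56],1],[[0,1,0],[0,0,-0.56],1],[[0,0.7,0],[0,0,-0.6],1],[[0,0.25,0],[0,0,0],1],[[0,0,0],[0,0,0],1]]'
python3 - <<'E'
from h import *
c=cam("wrist"); w=bot.capture("wrist"); im=bot.capture("scene")
print(proj(c,[[565,258.8,60],[588,321.5,60]]), [bot.get_obs()["tool_pos"].round(1)])
k=cv2.resize(im[120:240,130:300],None,fx=2.3,fy=2.3,interpolation=cv2.INTER_CUBIC)
k=cv2.copyMakeBorder(k,0,420-k.shape[0],0,0,0)
cv2.imwrite("pics/m4.png",np.hstack([w[:,120:520],k]))
E
```

```text
time: 15.25
tool_pos: [562.1, 23.5, 129.7]
tcp_rot: [3.141, 0.0, 1.752]
contact_force: [1.1, -0.7, 1.4]
grip_width: 91.8
finger_force: 0.0
time: 16.08
tool_pos: [564.9, 262.2, 129.3]
tcp_rot: [3.141, -0.0, 1.217]
contact_force: [-0.0, -0.8, -0.3]
grip_width: 91.7
finger_force: 0.0
[[277.42279446 230.25981538]
 [277.45063848 139.61872909]] [array([565.2, 259.8, 129.2])]
```

View pics/m4.png

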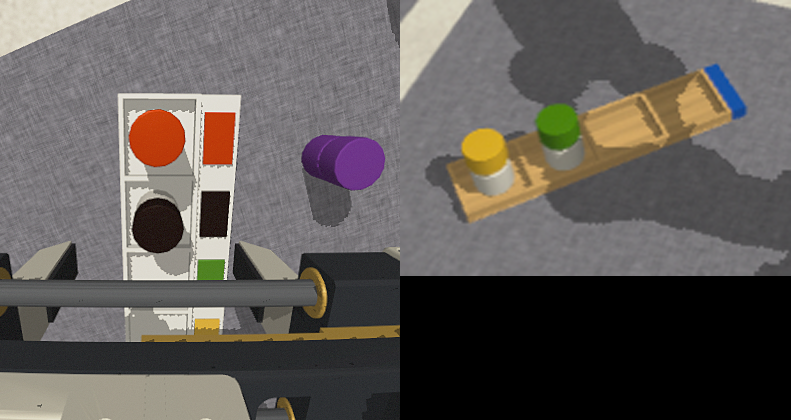

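Sand and olive stand upright in their places; the wrist view shows espresso at about (277,226) and brick at (277,138). Grasping espresso.

```bash
python3 -m pendant '[[[0.02,0,-0.6],[0,0,-0.02],1],[[0,0,-0.9],[0,0,0],1],[[0,0,-0.9],[0,0,0],1],[[0,0,-0.47],[0,0,0],1],[[0,0,0],[0,0,0],-1],[[0,0,0],[0,0,0],-1],[[0,0,0],[0,0,0],-1],[[0,0,0],[0,0,0],-1],[[0,0,0],[0,0,0],-1],[[0,0,0],[0,0,0],-1]]'
python3 -m pendant '[[[0,0,0],[0,0,0],-1],[[0,0,0],[0,0,0],-1],[[0,0,0],[0,0,0],-1],[[0,0,0],[0,0,0],-1],[[0,0,0],[0,0,0],-1],[[0,0,0],[0,0,0],-1],[[0,0,0],[0,0,0],-1],[[0,0,0],[0,0,0],-1],[[0,0,0],[0,0,0],-1],[[0,0,0],[0,0,0],-1]]'
```

```text
time: 17.02
tool_pos: [566.4, 260.6, 44.1]
tcp_rot: [3.14, -0.001, 1.211]
contact_force: [-0.6, -0.3, -0.5]
grip_width: 56.8
finger_force: 0.0
time: 17.85
tool_pos: [566.0, 260.6, 43.3]
tcp_rot: [3.141, -0.0, 1.211]
contact_force: [-1.1, 0.4, 5.3]
grip_width: 39.4
finger_force: 30.0
```

```bash
python3 -m pendant '[[[0,0,0.3],[0,0,0],-1],[[0,0,0.9],[0,0,0],-1],[[0,0,0.9],[0,0,0],-1],[[0,0,0.9],[0,0,0],-1],[[-0.12,-0.5,0],[0,0,0.65],-1],[[-0.12,-1,0],[0,0,0.65],-1],[[-0.12,-1,0],[0,0,0.65],-1],[[-0.12,-1,0],[0,0,0.65],-1],[[-0.12,-1,0],[0,0,0.65],-1],[[-0.12,-1,0],[0,0,0.65],-1]]'
python3 -m pendant '[[[-0.12,-1,0],[0,0,0.62],-1],[[-0.12,-1,0],[0,0,0.62],-1],[[-0.12,-1,0],[0,0,0.62],-1],[[-0.12,-1,0],[0,0,0.62],-1],[[-0.12,-1,0],[0,0,0.62],-1],[[-0.12,-1,0],[0,0,0.62],-1],[[-0.12,-1,0],[0,0,0.62],-1],[[-0.12,-1,0],[0,0,0.62],-1],[[-0.1,-0.9,0],[0,0,0.6],-1],[[0,-0.5,0],[0,0,0],-1]]'
```

```text
time: 18.68
tool_pos: [543.6, 94.2, 133.1]
tcp_rot: [-3.141, 0.0, 1.683]
contact_force: [0.3, 0.3, 0.0]
grip_width: 39.2
finger_force: 30.0
time: 19.52
tool_pos: [511.7, -189.2, 133.1]
tcp_rot: [-3.141, 0.0, 2.347]
contact_force: [-0.5, 0.6, -1.1]
grip_width: 39.4
finger_force: 30.0
```

```bash
python3 -m pendant '[[[0.04,0.04,-0.4],[0,0,0],-1],[[0,0,-0.8],[0,0,0],-1],[[0,0,-0.8],[0,0,0],-1],[[0,0,-0.6],[0,0,0],-1],[[0,0,-0.25],[0,0,0],-1],[[0,0,-0.1],[0,0,0],-1],[[0,0,0],[0,0,0],-1],[[0,0,0],[0,0,0],-1],[[0,0,0],[0,0,0],-1],[[0,0,0],[0,0,0],-1]]'
```

```text
time: 20.35
tool_pos: [514.3, -185.5, 45.6]
tcp_rot: [3.141, 0.002, 2.346]
contact_force: [-0.8, -0.0, -0.1]
grip_width: 39.5
finger_force: 30.0
```

```bash
python3 -m pendant '[[[0,0,-0.06],[0,0,0],-1],[[0,0,0],[0,0,0],0.6],[[0,0,0],[0,0,0],0.6],[[0,0,0],[0,0,0],0.6],[[0,0,0],[0,0,0],0.6],[[0,0,0],[0,0,0],0.6],[[0,0,0],[0,0,0],0.6],[[0,0,0.2],[0,0,0],0.6],[[0,0,0.8],[0,0,0],0.6],[[0,0,0.9],[0,0,0],0.6]]'
```

```text
time: 21.18
tool_pos: [512.6, -184.7, 99.3]
tcp_rot: [-3.14, -0.004, 2.346]
contact_force: [0.4, 0.4, -0.6]
grip_width: 73.2
finger_force: 0.0
```

```bash
python3 -m pendant '[[[0,0,1],[0,0,0],1],[[0.15,0.5,0],[0,0,-0.55],1],[[0.15,1,0],[0,0,-0.55],1],[[0.15,1,0],[0,0,-0.55],1],[[0.15,1,0],[0,0,-0.55],1],[[0.15,1,0],[0,0,-0.55],1],[[0.15,1,0],[0,0,-0.55],1],[[0.15,1,0],[0,0,-0.55],1],[[0.15,1,0],[0,0,-0.55],1],[[0.15,1,0],[0,0,-0.55],1]]'
python3 -m pendant '[[[0.15,1,0],[0,0,-0.56],1],[[0.15,1,0],[0,0,-0.56],1],[[0.15,1,0],[0,0,-0.56],1],[[0.15,1,0],[0,0,-0.56],1],[[0.15,1,0],[0,0,-0.56],1],[[0.15,1,0],[0,0,-0.56],1],[[0.15,1,0],[0,0,-0.56],1],[[0.15,0.9,0],[0,0,-0.56],1],[[0,0.5,0],[0,0,0],1],[[0,0,0],[0,0,0],1]]'
python3 - <<'E'
from h import *
c=cam("wrist"); w=bot.capture("wrist"); im=bot.capture("scene")
print(proj(c,[[588.5,322.5,60]]), [bot.get_obs()["tool_pos"].round(1)])
k=cv2.resize(im[120:240,130:300],None,fx=2.3,fy=2.3,interpolation=cv2.INTER_CUBIC)
k=cv2.copyMakeBorder(k,0,420-k.shape[0],0,0,0)
cv2.imwrite("pics/m5.png",np.hstack([w[:,120:520],k]))
E
```

```text
time: 22.02
tool_pos: [554.2, 71.3, 130.3]
tcp_rot: [3.141, 0.0, 1.749]
contact_force: [0.2, 0.1, 0.1]
grip_width: 92.0
finger_force: 0.0
time: 22.85
tool_pos: [589.5, 324.7, 129.7]
tcp_rot: [-3.141, -0.001, 1.22]
contact_force: [-0.6, -0.5, 1.0]
grip_width: 91.8
finger_force: 0.0
[[275.59236781 229.18964444]] [array([589.7, 321.4, 129.6])]
```

View pics/m5.png

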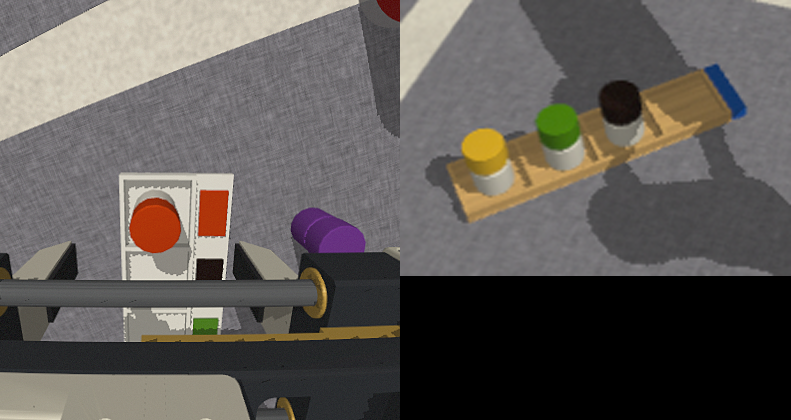

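Three jars are placed; brick sits at wrist (275,226), under the open jaws. Grasping it.

```bash
python3 -m pendant '[[[0,0.05,-0.6],[0,0,-0.04],1],[[0,0,-0.9],[0,0,0],1],[[0,0,-0.9],[0,0,0],1],[[0,0,-0.47],[0,0,0],1],[[0,0,0],[0,0,0],-1],[[0,0,0],[0,0,0],-1],[[0,0,0],[0,0,0],-1],[[0,0,0],[0,0,0],-1],[[0,0,0],[0,0,0],-1],[[0,0,0],[0,0,0],-1]]'
python3 -m pendant '[[[0,0,0],[0,0,0],-1],[[0,0,0],[0,0,0],-1],[[0,0,0],[0,0,0],-1],[[0,0,0],[0,0,0],-1],[[0,0,0],[0,0,0],-1],[[0,0,0],[0,0,0],-1],[[0,0,0],[0,0,0],-1],[[0,0,0],[0,0,0],-1],[[0,0,0],[0,0,0],-1],[[0,0,0],[0,0,0],-1]]'
```

```text
time: 23.78
tool_pos: [590.7, 323.3, 44.9]
tcp_rot: [3.14, -0.001, 1.21]
contact_force: [0.0, -0.2, 0.6]
grip_width: 56.5
finger_force: 0.0
time: 24.62
tool_pos: [590.1, 323.4, 43.9]
tcp_rot: [3.141, -0.0, 1.21]
contact_force: [-2.1, 0.2, 5.3]
grip_width: 39.6
finger_force: 30.0
```

```bash
python3 -m pendant '[[[0,0,0.3],[0,0,0],-1],[[0,0,0.9],[0,0,0],-1],[[0,0,0.9],[0,0,0],-1],[[0,0,0.9],[0,0,0],-1],[[-0.26,-0.5,0],[0,0,0.65],-1],[[-0.26,-1,0],[0,0,0.65],-1],[[-0.26,-1,0],[0,0,0.65],-1],[[-0.26,-1,0],[0,0,0.65],-1],[[-0.26,-1,0],[0,0,0.65],-1],[[-0.26,-1,0],[0,0,0.65],-1]]'
python3 -m pendant '[[[-0.26,-1,0],[0,0,0.6],-1],[[-0.26,-1,0],[0,0,0.6],-1],[[-0.26,-1,0],[0,0,0.6],-1],[[-0.26,-1,0],[0,0,0.6],-1],[[-0.26,-1,0],[0,0,0.6],-1],[[-0.26,-1,0],[0,0,0.6],-1],[[-0.26,-1,0],[0,0,0.6],-1],[[-0.26,-1,0],[0,0,0.6],-1],[[-0.26,-1,0],[0,0,0.6],-1],[[-0.25,-0.8,0],[0,0,0.2],-1]]'
```

```text
time: 25.45
tool_pos: [542.8, 156.8, 133.7]
tcp_rot: [3.141, 0.0, 1.682]
contact_force: [0.3, 0.0, -0.8]
grip_width: 39.4
finger_force: 30.0
time: 26.28
tool_pos: [465.2, -138.0, 133.9]
tcp_rot: [-3.141, 0.001, 2.353]
contact_force: [-0.4, -0.5, -1.0]
grip_width: 39.3
finger_force: 30.0
```

```bash
python3 -m pendant '[[[0,0,-0.4],[0,0,0],-1],[[0,0,-0.8],[0,0,0],-1],[[0,0,-0.8],[0,0,0],-1],[[0,0,-0.6],[0,0,0],-1],[[0,0,-0.25],[0,0,0],-1],[[0,0,-0.1],[0,0,0],-1],[[0,0,0],[0,0,0],-1],[[0,0,0],[0,0,0],-1],[[0,0,0],[0,0,0],-1],[[0,0,0],[0,0,0],-1]]'
```

```text
time: 27.12
tool_pos: [466.3, -136.0, 46.1]
tcp_rot: [3.141, 0.002, 2.35]
contact_force: [0.0, -0.2, -0.7]
grip_width: 39.7
finger_force: 30.0
```

```bash
python3 -m pendant '[[[0,0,-0.06],[0,0,0],-1],[[0,0,0],[0,0,0],0.6],[[0,0,0],[0,0,0],0.6],[[0,0,0],[0,0,0],0.6],[[0,0,0],[0,0,0],0.6],[[0,0,0],[0,0,0],0.6],[[0,0,0],[0,0,0],0.6],[[0,0,0.2],[0,0,0],0.6],[[0,0,0.8],[0,0,0],0.6],[[0,0,0.9],[0,0,0],0.6]]'
python3 -m pendant '[[[0,0,1],[0,0,0],1],[[0,0,0.8],[0,0,0],1],[[0,0.5,0],[0,0,0],1],[[0,1,0],[0,0,0],1],[[0,1,0],[0,0,0],1],[[0,1,0],[0,0,0],1],[[0,1,0],[0,0,0],1],[[0,0.5,0],[0,0,0],1],[[0,0,0],[0,0,0],1],[[0,0,0],[0,0,0],1]]'
python3 - <<'E'
from h import *
im=bot.capture("scene"); d=bot.capture("side")
R=lambda i:cv2.resize(i,None,fx=2.3,fy=2.3,interpolation=cv2.INTER_CUBIC)
cv2.imwrite("pics/f.png",np.hstack([R(im[120:290,130:310]),R(d[90:260,260:420])]))
E
```

```text
time: 27.95
tool_pos: [464.6, -135.3, 100.1]
tcp_rot: [-3.14, -0.004, 2.35]
contact_force: [1.0, -0.7, 0.6]
grip_width: 73.3
finger_force: 0.0
time: 28.78
tool_pos: [465.6, 14.7, 154.7]
tcp_rot: [3.141, 0.001, 2.352]
contact_force: [0.4, 0.2, 0.1]
grip_width: 92.0
finger_force: 0.0
```

View pics/f.png

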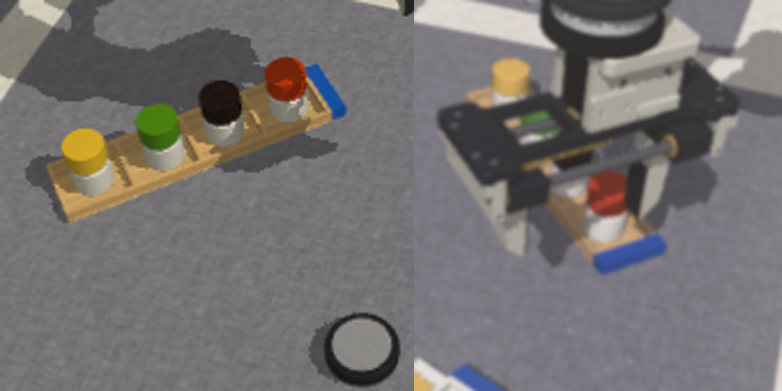

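All four jars stand upright in the work rack: brick next to the blue end, then espresso, olive and sand. The compact is where it was, and the gripper is clear, so I'm handing in.

```bash
python3 -c "
from plant import bot
print(bot.close_job())"
```

```text
the job is handed in; nothing more can be done
None
```

The four jars stand upright in the work rack in reversed order (brick at the blue end, then espresso, olive, sand), the compact is where it was, and the job was handed in at about 29 s; no verdict was shown.

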